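Put the pigment jar under the sliding cover of its case

TASK

The small pigment jar has been left standing in the shallow tray of the wooden case, where it is in the way of the case's sliding cover. Put the jar away upright on the floor of the case's deep well and slide the cover fully home over it again; to open the well you first have to clear the tray. Set the jar down rather than dropping or tipping it, and leave everything else on the bench and the spare lid in the tray where they are.

Things in the scene. Friction and masses are not known exactly. Their poses are not given: they have to be found in the camera images.
- case: Fixed wooden case, at any yaw within about 50 degrees of straight. Origin at its underside, z up; it spans x -62 to +62 mm (width), y -125 to +120 mm (length, the sliding direction). Inside x is -50 to +50; the deep well is the -y half, the shallow tray the +y half, a 10 mm wall between (top z 72). Side walls z 72.5 mm, outer rails and end walls up to z 83 mm.
- cover (a joint): How far the cover is slid open, m, along the case's +y: 0 = home over the deep well, 0.117 = end stop over the tray, well fully open. Starts 0 to 0.02 open, stays where left, slides with 2 to 4 N. Plywood plate 115 x 112 (along the slide) x 6 mm, underside at z 72.5 mm of the case: anything rising over 24 mm from the tray floor blocks it.
- cover_handle (a point): Centre of the cover's handle, a wooden rib across the middle of the cover: 50 mm along the case's x, 12 mm thick along its y (pinch it along y), 26 mm high, from 13 mm below this point (the cover's top face) to 13 mm above. In the case frame: x 0, y -65 mm + the cover's opening, z 91.5 mm. Axes as the case's.
- well_floor (a point): Centre of the floor of the deep well, in the case frame at x 0, y -65, z 8 mm. The well is 100 x 100 mm inside (y -115 to -15) and 64.5 mm deep from cover to floor. Axes as the case's.
- tray_floor (a point): Centre of the floor of the shallow tray, in the case frame at x 0, y 52.5, z 48 mm. The tray is 100 mm (x) by 115 mm (y -5 to +110) inside. Axes as the case's.
- jar: The pigment jar: round, 46 mm diameter, 58 mm high, white with a black cap (cap is the top 14 mm, same diameter); 0.1 to 0.2 kg. Origin: centre of its underside, z up its axis. At the start it stands in the shallow tray, nearer to one long side or the other, the only thing standing up from it.
- spare_lid: Bystander: loose black jar lid, disc 34 mm diameter, 10 mm high, lying in the shallow tray beside the jar; the cover passes over it. Leave it there. Origin: centre of its underside.
- bottle: Bystander: amber bottle, 56 mm diameter, 150 mm high, standing close to the case. Origin: centre of its underside.
- tall_jar: Bystander: larger jar, 60 mm diameter, 95 mm high, white with a black cap, standing on the bench close to the case. Origin: centre of its underside.
- can: Bystander: metal can, 72 mm diameter, 100 mm high, standing close to the case. Origin: centre of its underside.
- knife: Bystander: spatula 190 mm long, up to 65 mm wide, under 40 mm high, lying on the bench beyond the tray end of the case, along its own x. Origin: about the middle of its length.
- brush: Bystander: brush 200 mm long, up to 42 mm wide, under 40 mm high, lying on the bench to the robot's right, along its own x. Origin: about the middle of its length.
- cup: Bystander: empty white mixing cup, 60 mm diameter, 55 mm high, standing by the case on its robot side. Origin: centre of its underside.
- tape: Bystander: roll of paper tape, ring 90 mm diameter, 25 mm high, lying on the bench to the robot's left. Origin: centre of its underside. Fixed equipment stands only beyond x = 0.8 m and beyond 0.55 m to either side of the robot.

How it is judged (in metres and radians):
On the way, in this order (a step that is already met when the one before it is completed fails the run):
1. the cover is slid open, clear of the well's middle (value of joint cover above 0.06 m), for 0.1 s.
2. the jar stands upright on the floor of the deep well (z of jar in the frame of case below 0.014 m and horizontal distance between jar and well_floor below 0.045 m and angle between jar's own z axis and vertical below 0.12 rad and linear speed of jar below 0.03 m/s), for 0.2 s.
At the end, for the whole second after the job is handed in: The jar stands upright (within 7 degrees) and at rest on the floor of the deep well, and the cover is home over it (open less than 5 mm) (z of jar in the frame of case below 0.014 m and horizontal distance between jar and well_floor below 0.045 m and angle between jar's own z axis and vertical below 0.12 rad and linear speed of jar below 0.02 m/s and value of joint cover below 0.005 m); the robot touches nothing.
It fails at once if the jar is tipped by more than 40 degrees (angle between jar's own z axis and vertical above 0.7 rad).
It fails at once if the jar is dropped or knocked: it moves faster than 0.7 m/s (a fall of 25 mm) without the fingers touching it (contact force between the fingers and jar below 0.05 N and linear speed of jar above 0.7 m/s).
It fails at once if a bystander is displaced by more than 30 mm (distance of any of spare_lid, bottle, tall_jar, can, knife, brush, tape, cup from where it was at the start of the episode above 0.03 m).
It fails at once if the bottle, the large jar or the can is knocked over (angle between any of bottle, tall_jar, can's own z axis and vertical above 0.5 rad).
It also fails if it takes over 64 s, if anything falls off the work surface, if the arm or the gripper's body presses on something with over 40 N, if the wrist force passes 120 N, or if a joint passes its speed limit or range.

ROBOT

A 6-joint arm with a two-finger parallel gripper is mounted at the origin on the work surface. World frame = base frame: x ahead of the robot, y to its left, z up, the work surface at z = 0. Lengths are in m, angles in degrees, forces in N, time in s.
With the tool pointing down it reaches from about 0.3 to 0.75 m from the base axis. Payload 8.5 kg.
Tool frame: the origin (TCP) lies on the mounting face of the last link; the fingertips stand 173 mm ahead of it and the grasp point (between the pads) lies 155 mm ahead of it (env.tips_ahead is the distance from the TCP to the fingertips, in m); z points along the fingers, x is the direction in which the jaws open and shut, and the axes are right-handed (so a half turn about z gives the same grasp; the last joint's range is limited). The gripper opens to 85 mm and grips with 20 to 120 N. Pads are 22 mm wide; open, the fingers measure 114 mm over their backs; the gripper's body (76 mm by 85 mm) begins 54 mm behind the grasp point. The pads swing forward as they close: fully open they stand 13 mm farther back than shut.
Start: joints at [-83.669, 21.807, 74.336, -0, 83.858, -12.336], TCP at [0.176, -0.521, 0.405] pointing down, gripper open.
Joint ranges: [-178.18, 178.18], [-50.72, 133.34], [12.68, 142.11], [-81.47, 261.47], [9.98, 163.14], [-165.26, 165.26]. Speed limits (degrees/s): [136.94, 136.94, 180, 180, 180, 180].

INTERFACE

Orientations are given as a 3x3 rotation matrix whose columns are the frame's x, y, z axes.
In Python, from rig import env gives the robot as it stands. The module is installed in compiled form; this text tells all that it offers.
- The arm moves only by the tool step_arm, never from a script. Its argument "increments" is a list of rows, each an object of numbers: "x", "y", "z": the shift along the tool's x, y, z in cm; "wx", "wy", "wz": the turn, a rotation vector about the tool's x, y, z in rad; "gripper": the finger opening in cm, from 0 to 8.54. A call has 1 to 20 rows; each row shifts and turns the commanded pose from where the row before left it, along the tool's axes as they then stand; what a row does not reach is not made up. A row lasts 1/10 s, in which the tool goes at most 50 mm and 8.59 degrees, less where a joint would pass 70% of its speed; a pose out of reach is approached as far as the arm can. A call with a gripper value outside its range is refused whole. The fingers move at their own pace and stop on an object; "newtons" is the grip in N (left out, the last holds). Time passes only in rows, so rows that do not move let the fingers close. It gives the time, the measured TCP pose, the force and the opening at its end, in the units of the state.
- env.observe(): the state, without advancing time (a new reading comes with each control period).
- env.get_image(name): name is "scene" or "top"; returns a dict with "color" (480x640x3 uint8, blue, green, red), "camera_matrix" (3x3 intrinsics, pixels), "rvec" (rotation vector, rad) and "tvec" (3), from world to camera coordinates, as OpenCV has them. Camera axes: x right, y down, z forward; pixel columns grow to the right and rows downward; lengths in m; the calibration is good to about 2 mm. A picture is of the moment at which its call begins. There is no depth.
- env.close_job(): hands the job in, once; it reports no verdict.
The state is a dict: "time_s": time; "q": joint angles; "qvel": joint speeds; "joint_efforts": joint torques, N m; "position": TCP position; "tool_rot": TCP orientation; "ft_force": force on the tool from outside, world axes, zero at the start; "wrist_torque": the same for the moment, N m; "grip_width": finger opening in m.
Only numpy, scipy, OpenCV 4.12 (cv2) and the standard library are available. Lean on these libraries where they do the work, as an engineer would, in place of code of your own. Each camera call takes 0.05 s, during which the arm holds its last target. There are 200 camera calls.

## Working session

There is one attempt and no reset: what is moved stays moved. The work goes in short steps, Python scripts to look and compute and a tool call to move; the robot and the scene stay as the last step left them, time stands still between calls to the robot, and variables do not carry over. Pictures are saved under pics/ and viewed, about 8 in all and at most 12, crops included, and the job is handed in when it is done.

Besides the shell and the picture viewer there is one more tool, called after "Request:" by a JSON object that holds its "api" and its "payload". step_arm: Moves the arm, as the interface text tells. Its arguments: {"type":"object","properties":{"increments":{"type":"array"},"newtons":{"type":"number"}},"required":["increments"]}

```bash
mkdir -p pics; python3 - <<'E'
from rig import env
import cv2,json
for n in("scene","top"):
    d=env.get_image(n); cv2.imwrite(f"pics/{n}0.png",d["color"])
    R=cv2.Rodrigues(d["rvec"])[0]; print(n,(-R.T@d["tvec"].ravel()).round(3),d["camera_matrix"].round(1).tolist())
    print(R.round(3).tolist())
print(env.observe(), env.tips_ahead)
E
```

```text
scene [ 1.128 -0.567  0.916] [[476.4, 0.0, 323.5], [0.0, 476.4, 237.6], [0.0, 0.0, 1.0]]
[[0.721, 0.693, -0.003], [0.51, -0.534, -0.674], [-0.468, 0.485, -0.739]]
top [ 0.447 -0.007  1.367] [[447.5, 0.0, 317.0], [0.0, 447.5, 236.9], [0.0, 0.0, 1.0]]
[[-0.003, -1.0, 0.001], [-0.992, 0.003, -0.128], [0.128, -0.001, -0.992]]
{'time_s': 0.1, 'q': array([-8.36703153e+01,  2.18371779e+01,  7.43809700e+01, -5.70044722e-04,
        8.38567749e+01, -1.23372756e+01]), 'qvel': array([ 0.15738042, -0.0664375 , -0.16535354, -0.08960344, -0.00464667,
       -0.07977446]), 'joint_efforts': array([ 3.81320715e-03, -4.49222875e+01, -2.31655240e+01, -1.69738450e-04,
        3.70298338e-03,  4.61912987e-05]), 'position': array([ 0.17601486, -0.52102569,  0.40416962]), 'tool_rot': array([[ 3.20067644e-01, -9.47394680e-01, -1.53999091e-04],
       [-9.47393828e-01, -3.20067567e-01,  1.29858720e-03],
       [-1.27956472e-03, -2.69737958e-04, -9.99999145e-01]]), 'ft_force': array([0.16128772, 0.21641275, 0.96935256]), 'wrist_torque': array([-0.0377632 ,  0.06428018, -0.02213176]), 'grip_width': 0.08537456124992876} 0.1734
```

View pics/scene0.png

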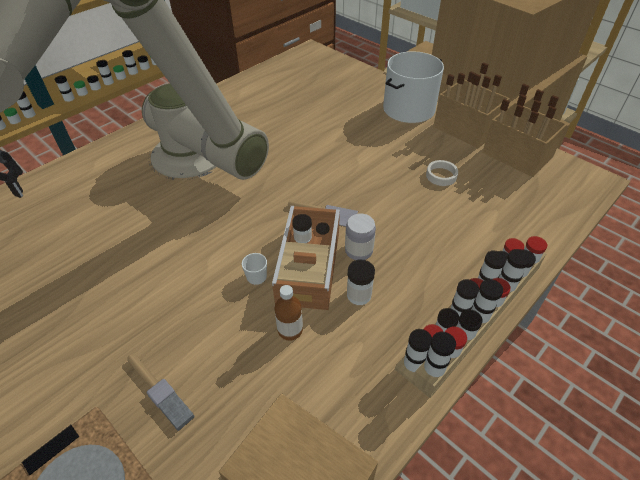

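View pics/top0.png

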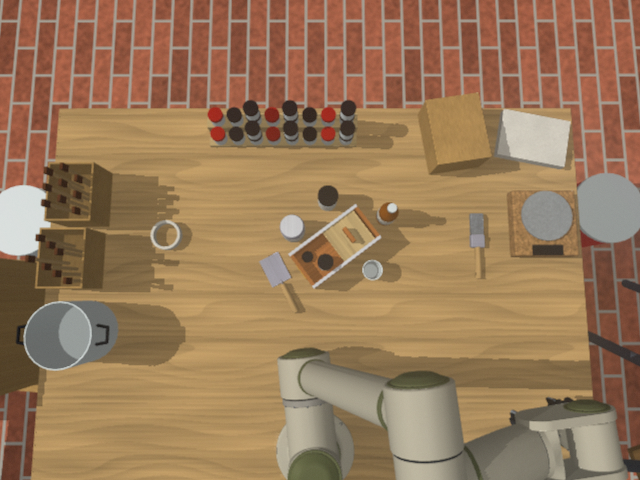

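The top view shows the case centred near (335,246), its tray end lower left. The jar cap is near (325,262), the spare lid near (308,256) and the handle near (352,235). In the scene view the case is near (308,255). I'll take an enlarged crop to get exact pixels.

```bash
python3 - <<'E'
import cv2,numpy as np
a=cv2.imread("pics/top0.png")[195:295,280:400]; b=cv2.imread("pics/scene0.png")[195:315,265:345]
a=cv2.resize(a,None,fx=4,fy=4,interpolation=cv2.INTER_CUBIC);b=cv2.resize(b,None,fx=4,fy=4,interpolation=cv2.INTER_CUBIC)
c=np.zeros((480,800,3),np.uint8);c[:400,:480]=a;c[:480,480:]=b
for i in range(0,800,40): cv2.line(c,(i,0),(i,4),(0,255,0),1)
for i in range(0,480,40): cv2.line(c,(0,i),(4,i),(0,255,0),1);cv2.line(c,(480,i),(484,i),(0,255,0),1)
cv2.imwrite("pics/crop0.png",c)
E
```

```text
(no output)
```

View pics/crop0.png

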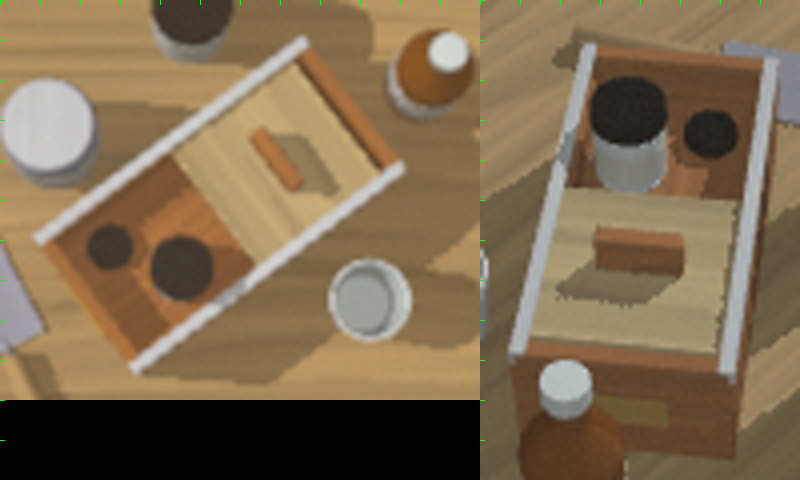

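The crop shows both grey rails: top crop ends (38,240)-(305,40) and (135,372)-(403,168). It also shows jar cap (182,268), lid (110,247) and handle (276,158). I'll now measure these with masks and rays.

```bash
cat >h.py <<'E'
from rig import env
import cv2,numpy as np
def ray(d,uv):
    R=cv2.Rodrigues(d["rvec"])[0]; c=-R.T@np.ravel(d["tvec"])
    p=cv2.undistortPoints(np.array([[uv]],float),d["camera_matrix"],None)[0,0]
    return c,R.T@np.array([p[0],p[1],1])
def onz(d,uv,z):
    c,r=ray(d,uv); return c+r*(z-c[2])/r[2]
def blobs(img,mask,box,amin=30):
    x0,y0,x1,y1=box; m=np.zeros_like(mask); m[y0:y1,x0:x1]=mask[y0:y1,x0:x1]
    cs,_=cv2.findContours(m,cv2.RETR_EXTERNAL,cv2.CHAIN_APPROX_NONE)
    return [c for c in cs if cv2.contourArea(c)>amin]
def center(c):
    m=cv2.moments(c); return m["m10"]/m["m00"],m["m01"]/m["m00"]
E
python3 - <<'E'
from h import *
for n,box,bb in(("top",(285,200,385,292),(300,240,340,275)),("scene",(270,200,345,292),(290,205,335,245))):
    d=env.get_image(n); im=d["color"]; hsv=cv2.cvtColor(im,cv2.COLOR_BGR2HSV)
    grey=((hsv[...,1]<50)&(hsv[...,2]>130)).astype(np.uint8)*255
    blk=(hsv[...,2]<75).astype(np.uint8)*255
    print(n)
    for c in blobs(im,grey,box,25):
        r=cv2.minAreaRect(c); b=cv2.boxPoints(r); pts=[onz(d,p,.083)[:2] for p in b]
        print("grey",cv2.contourArea(c),np.round(r[0],1),np.round(r[1],1),[p.round(4).tolist() for p in pts])
    for c in blobs(im,blk,bb,15):
        u=center(c); r=cv2.minEnclosingCircle(c)
        print("blk",cv2.contourArea(c),np.round(u,1),round(r[1],1),[onz(d,u,z).round(4).tolist()[:2] for z in(.106,.058,.083)])
    orange=cv2.inRange(hsv,(5,120,90),(14,255,255))
    for c in blobs(im,orange,(338,222,362,246) if n=="top" else (290,245,320,265),15):
        u=center(c); print("handle",np.round(u,1),cv2.contourArea(c),[onz(d,u,z).round(4).tolist()[:2] for z in(.1045,.0915)])
E
```

```text
top
grey 38.0 [287.5 273. ] [ 5. 14.] [[0.4894, 0.0834], [0.5294, 0.0837], [0.5294, 0.0693], [0.4894, 0.0691]]
grey 309.0 [372.  269.5] [19. 20.] [[0.5461, -0.1375], [0.546, -0.195], [0.4916, -0.1938], [0.4917, -0.1366]]
grey 230.5 [346.7 261.4] [ 3.8 85. ] [[0.474, 0.0077], [0.6203, -0.1894], [0.6115, -0.1958], [0.4654, 0.0012]]
grey 335.0 [294.  227.5] [25. 18.] [[0.6779, 0.0847], [0.6778, 0.0323], [0.6045, 0.0322], [0.6046, 0.0842]]
grey 236.5 [322.4 229.6] [ 3.7 84.4] [[0.566, 0.0768], [0.7133, -0.1202], [0.7044, -0.1265], [0.5574, 0.0704]]
blk 152.0 [325.2 261.7] 7.4 [[0.5398, -0.0312], [0.5433, -0.0321], [0.5414, -0.0316]]
blk 65.5 [307.1 256.5] 5.1 [[0.5547, 0.0198], [0.5588, 0.0209], [0.5567, 0.0203]]
handle [348.7 234.2] 48.5 [[0.618, -0.0986], [0.6198, -0.0995]]
scene
grey 63.0 [286. 288.] [ 6. 12.] [[0.6276, -0.1858], [0.6465, -0.1678], [0.658, -0.1788], [0.6394, -0.1966]]
grey 149.0 [279.4 259.1] [ 4.1 49. ] [[0.6088, -0.1939], [0.524, -0.0797], [0.5332, -0.0753], [0.6171, -0.1897]]
grey 62.5 [288.9 219.1] [ 3.6 27.4] [[0.5179, -0.0725], [0.4627, 0.0018], [0.4715, 0.0057], [0.5261, -0.0687]]
grey 362.0 [334.6 246.6] [18.3 83. ] [[0.7036, -0.1242], [0.5266, 0.0649], [0.5606, 0.096], [0.7325, -0.0974]]
blk 120.0 [322.2 228.1] 6.8 [[0.591, -0.0155], [0.5592, 0.0172], [0.5758, 0.0002]]
blk 251.0 [301.7 222.1] 9.9 [[0.5421, -0.0349], [0.5074, -0.0034], [0.5254, -0.0198]]
handle [304.5 257.4] 190.5 [[0.6237, -0.1063], [0.6156, -0.0989]]
```

Request:
{"api": "step_arm", "payload": {"increments": [{"wz":-0.0785,"gripper":7},{"wz":-0.0785},{"wz":-0.0785},{"wz":-0.0785},{}]}}

```text
invalid input at $.increments[0]: expected keys x, y, z, wx, wy, wz, gripper
```

```bash
cat >>h.py <<'E'
O=np.array([.5876,-.0575,0]); yaw=np.radians(36.7)
C=np.array([[np.cos(yaw),-np.sin(yaw),0],[np.sin(yaw),np.cos(yaw),0],[0,0,1]])
def c2w(p): return O+C@np.array(p)
def w2c(p): return C.T@(np.array(p)-O)
def tool_delta(target): # cm in tool axes to TCP target (world), and the yaw error
    s=env.observe(); R=s["tool_rot"]
    print("t",s["time_s"],"pos",s["position"].round(4),"caseTCP",w2c(s["position"]).round(4),"d_cm",(100*R.T@(np.array(target)-s["position"])).round(2),"wz",(R.T@-C[:,1]).round(4),"w",round(s["grip_width"],4))
E
python3 - <<'E'
from h import *
print("jar",w2c([.5405,-.0325,0]).round(4),"lid",w2c([.558,.02,0]).round(4),"handle",w2c([.619,-.1,0]).round(4))
d=env.get_image("top"); print("bottle cap",w2c(onz(d,(392,208),.15)),"cup",w2c(onz(d,(372,269),.05)),onz(d,(298,310),.02))
tool_delta([.5405,-.0325,.404])
E
```

```text
jar [-0.0228  0.0482  0.    ] lid [0.0226 0.0798 0.    ] handle [-0.0002 -0.0528  0.    ]
bottle cap [-0.01675027 -0.18507445  0.15      ] cup [-0.11967051 -0.05091243  0.05      ] [0.40262699 0.04865082 0.02      ]
t 0.25 pos [ 0.176  -0.521   0.4044] caseTCP [-0.607  -0.1257  0.4044] d_cm [-34.62 -50.17   0.08] wz [ 9.509e-01 -3.096e-01 -6.000e-04] w 0.0854
```

Request:
{"api": "step_arm", "payload": {"increments": [{"x":0,"y":0,"z":0,"wx":0,"wy":0,"wz":-0.079,"gripper":7},{"x":0,"y":0,"z":0,"wx":0,"wy":0,"wz":-0.079,"gripper":7},{"x":0,"y":0,"z":0,"wx":0,"wy":0,"wz":-0.079,"gripper":7},{"x":0,"y":0,"z":0,"wx":0,"wy":0,"wz":-0.078,"gripper":7},{"x":-1.1,"y":-3.65,"z":0,"wx":0,"wy":0,"wz":0,"gripper":7},{"x":-1.1,"y":-3.65,"z":0,"wx":0,"wy":0,"wz":0,"gripper":7},{"x":-1.1,"y":-3.65,"z":0,"wx":0,"wy":0,"wz":0,"gripper":7},{"x":-1.1,"y":-3.65,"z":0,"wx":0,"wy":0,"wz":0,"gripper":7},{"x":-1.1,"y":-3.65,"z":0,"wx":0,"wy":0,"wz":0,"gripper":7},{"x":-1.1,"y":-3.65,"z":0,"wx":0,"wy":0,"wz":0,"gripper":7},{"x":-1.1,"y":-3.65,"z":0,"wx":0,"wy":0,"wz":0,"gripper":7},{"x":-1.1,"y":-3.65,"z":0,"wx":0,"wy":0,"wz":0,"gripper":7},{"x":-1.1,"y":-3.65,"z":0,"wx":0,"wy":0,"wz":0,"gripper":7},{"x":-1.1,"y":-3.65,"z":0,"wx":0,"wy":0,"wz":0,"gripper":7},{"x":-1.1,"y":-3.65,"z":0,"wx":0,"wy":0,"wz":0,"gripper":7},{"x":-1.1,"y":-3.65,"z":0,"wx":0,"wy":0,"wz":0,"gripper":7},{"x":-1.1,"y":-3.65,"z":0,"wx":0,"wy":0,"wz":0,"gripper":7},{"x":-1.1,"y":-3.65,"z":0,"wx":0,"wy":0,"wz":0,"gripper":7},{"x":-1.1,"y":-3.65,"z":0,"wx":0,"wy":0,"wz":0,"gripper":7},{"x":-0.9,"y":-3.65,"z":0,"wx":0,"wy":0,"wz":0,"gripper":7}]}}

```text
time_s: 2.25
position: [0.5408, -0.0308, 0.4047]
tool_rot: [[0.598, -0.801, -0.0], [-0.801, -0.598, -0.0], [-0.0, 0.0, -1.0]]
ft_force: [0.2, -0.7, -0.2]
grip_width: 0.0703
```

```bash
python3 - <<'E'
from h import *
p=c2w([-.0228,.0482,0]); p[2]=.25; tool_delta(p)
E
```

```text
t 2.25 pos [ 0.5408 -0.0308  0.4047] caseTCP [-0.0216  0.0493  0.4047] d_cm [ 0.11  0.12 15.47] wz [ 1.e+00  5.e-04 -1.e-04] w 0.0703
```

Request:
{"api": "step_arm", "payload": {"increments": [{"x":0.1,"y":0.1,"z":2.5,"wx":0,"wy":0,"wz":0,"gripper":7},{"x":0,"y":0,"z":2.5,"wx":0,"wy":0,"wz":0,"gripper":7},{"x":0,"y":0,"z":2.5,"wx":0,"wy":0,"wz":0,"gripper":7},{"x":0,"y":0,"z":2.5,"wx":0,"wy":0,"wz":0,"gripper":7},{"x":0,"y":0,"z":1,"wx":0,"wy":0,"wz":0,"gripper":7},{"x":0,"y":0,"z":0,"wx":0,"wy":0,"wz":0,"gripper":7}]}}

```text
time_s: 2.85
position: [0.5399, -0.0339, 0.2938]
tool_rot: [[0.598, -0.802, -0.002], [-0.802, -0.598, 0.001], [-0.002, 0.001, -1.0]]
ft_force: [-0.5, 0.2, 0.3]
grip_width: 0.0701
```

```bash
python3 - <<'E'
from h import *
a=env.get_image("scene")["color"][150:320,230:390]; b=env.get_image("top")["color"][195:295,280:360]
c=np.zeros((510,800,3),np.uint8); c[:,:480]=cv2.resize(a,(480,510),interpolation=cv2.INTER_CUBIC); c[:400,480:]=cv2.resize(b,(320,400),interpolation=cv2.INTER_CUBIC)
cv2.imwrite("pics/pre.png",c)
E
```

```text
(no output)
```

View pics/pre.png

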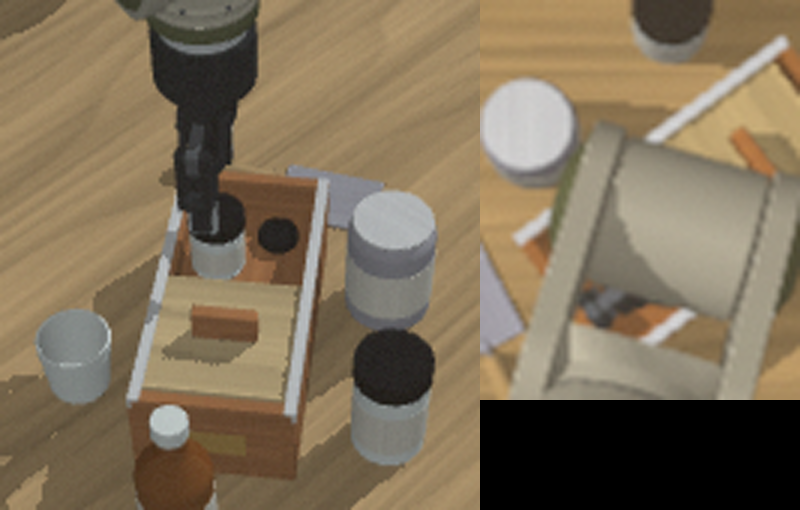

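The crop shows the fingers straddling the jar along the case's y, with the near fingertip at (208,228) and the cap at (218,215). That matches after the perspective offset. I'll descend and grip.

Request:
{"api": "step_arm", "payload": {"increments": [{"x":0,"y":0,"z":1.1,"wx":0,"wy":0,"wz":0,"gripper":7},{"x":0,"y":0,"z":1.1,"wx":0,"wy":0,"wz":0,"gripper":7},{"x":0,"y":0,"z":1.1,"wx":0,"wy":0,"wz":0,"gripper":7},{"x":0,"y":0,"z":1.1,"wx":0,"wy":0,"wz":0,"gripper":7},{"x":0,"y":0,"z":0,"wx":0,"wy":0,"wz":0,"gripper":6},{"x":0,"y":0,"z":0,"wx":0,"wy":0,"wz":0,"gripper":5.4},{"x":0,"y":0,"z":0,"wx":0,"wy":0,"wz":0,"gripper":5},{"x":0,"y":0,"z":0,"wx":0,"wy":0,"wz":0,"gripper":4.6},{"x":0,"y":0,"z":0,"wx":0,"wy":0,"wz":0,"gripper":4},{"x":0,"y":0,"z":0,"wx":0,"wy":0,"wz":0,"gripper":4},{"x":0,"y":0,"z":0,"wx":0,"wy":0,"wz":0,"gripper":4},{"x":0,"y":0,"z":0,"wx":0,"wy":0,"wz":0,"gripper":4}], "newtons": 30}}

```text
time_s: 4.15
position: [0.5399, -0.0336, 0.2512]
tool_rot: [[0.598, -0.802, 0.0], [-0.802, -0.598, 0.0], [0.0, -0.001, -1.0]]
ft_force: [-2.1, 2.9, 6.4]
grip_width: 0.0451
```

Request:
{"api": "step_arm", "payload": {"increments": [{"x":0,"y":0,"z":-0.5,"wx":0,"wy":0,"wz":0,"gripper":4},{"x":0,"y":0,"z":-1.5,"wx":0,"wy":0,"wz":0,"gripper":4},{"x":0,"y":0,"z":-2,"wx":0,"wy":0,"wz":0,"gripper":4},{"x":0,"y":0,"z":-2,"wx":0,"wy":0,"wz":0,"gripper":4},{"x":0,"y":0,"z":-2,"wx":0,"wy":0,"wz":0,"gripper":4},{"x":0,"y":0,"z":0,"wx":0,"wy":0,"wz":0,"gripper":4},{"x":-0.5,"y":2,"z":0,"wx":0,"wy":0,"wz":0,"gripper":4},{"x":-0.5,"y":2.2,"z":0,"wx":0,"wy":0,"wz":0,"gripper":4},{"x":-0.5,"y":2.2,"z":0,"wx":0,"wy":0,"wz":0,"gripper":4},{"x":-0.5,"y":2.2,"z":0,"wx":0,"wy":0,"wz":0,"gripper":4},{"x":-0.5,"y":2.2,"z":0,"wx":0,"wy":0,"wz":0,"gripper":4},{"x":0,"y":2.2,"z":0,"wx":0,"wy":0,"wz":0,"gripper":4},{"x":0,"y":0,"z":0,"wx":0,"wy":0,"wz":0,"gripper":4}]}}

```text
time_s: 5.45
position: [0.4193, -0.0923, 0.3299]
tool_rot: [[0.596, -0.803, -0.002], [-0.803, -0.596, 0.0], [-0.001, 0.001, -1.0]]
ft_force: [0.0, 0.4, -2.2]
grip_width: 0.045
```

```bash
python3 - <<'E'
from h import *
p=c2w([-.154,.074,0]); p[2]=.205; tool_delta(p)
a=env.get_image("scene")["color"][130:310,180:400]; d=env.get_image("top")["color"][195:345,270:400]
cv2.imwrite("pics/held.png",np.hstack([cv2.resize(a,(440,480),interpolation=cv2.INTER_CUBIC)[:, :],cv2.resize(d,(360,480),interpolation=cv2.INTER_CUBIC)]))
E
```

```text
t 5.45 pos [ 0.4193 -0.0923  0.3299] caseTCP [-0.1557  0.0727  0.3299] d_cm [-0.12 -0.19 12.49] wz [ 1.     -0.0016 -0.0013] w 0.045
```

View pics/held.png

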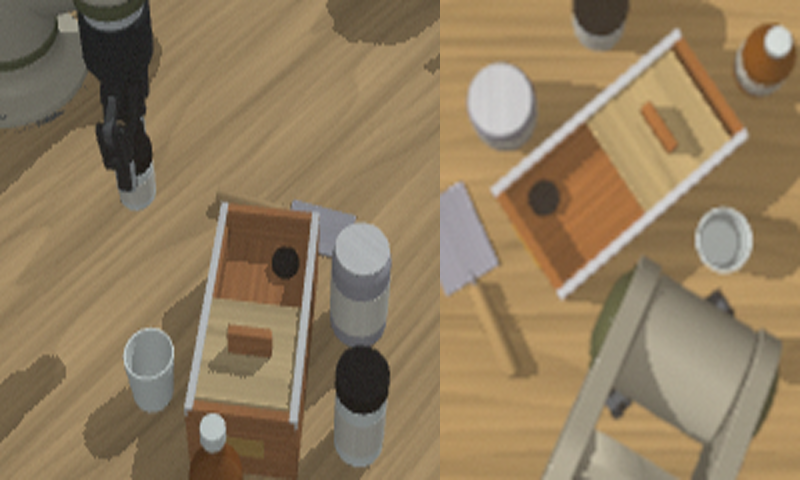

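The jar is held upright, with its bottom at (138,205) in the left crop, over a free stretch of bench. The lid is still in the tray at (285,262). I'll lower it to the bench.

Request:
{"api": "step_arm", "payload": {"increments": [{"x":0,"y":0,"z":2,"wx":0,"wy":0,"wz":0,"gripper":4},{"x":0,"y":0,"z":2.5,"wx":0,"wy":0,"wz":0,"gripper":4},{"x":0,"y":0,"z":2.5,"wx":0,"wy":0,"wz":0,"gripper":4},{"x":0,"y":0,"z":2.5,"wx":0,"wy":0,"wz":0,"gripper":4},{"x":0,"y":0,"z":1.5,"wx":0,"wy":0,"wz":0,"gripper":4},{"x":0,"y":0,"z":0.8,"wx":0,"wy":0,"wz":0,"gripper":4},{"x":0,"y":0,"z":0.3,"wx":0,"wy":0,"wz":0,"gripper":4},{"x":0,"y":0,"z":0.2,"wx":0,"wy":0,"wz":0,"gripper":4},{"x":0,"y":0,"z":0,"wx":0,"wy":0,"wz":0,"gripper":4},{"x":0,"y":0,"z":0,"wx":0,"wy":0,"wz":0,"gripper":4}]}}

```text
time_s: 6.55
position: [0.4209, -0.0915, 0.2082]
tool_rot: [[0.598, -0.802, 0.001], [-0.802, -0.598, -0.001], [0.001, -0.001, -1.0]]
ft_force: [-0.5, 0.1, -2.1]
grip_width: 0.045
```

Request:
{"api": "step_arm", "payload": {"increments": [{"x":0,"y":0,"z":0.2,"wx":0,"wy":0,"wz":0,"gripper":4},{"x":0,"y":0,"z":0.2,"wx":0,"wy":0,"wz":0,"gripper":4},{"x":0,"y":0,"z":0.1,"wx":0,"wy":0,"wz":0,"gripper":4},{"x":0,"y":0,"z":0,"wx":0,"wy":0,"wz":0,"gripper":4}]}}

```text
time_s: 6.95
position: [0.4208, -0.0915, 0.2032]
tool_rot: [[0.598, -0.802, 0.001], [-0.802, -0.598, -0.0], [0.001, -0.0, -1.0]]
ft_force: [-1.9, 0.5, 5.8]
grip_width: 0.045
```

Request:
{"api": "step_arm", "payload": {"increments": [{"x":0,"y":0,"z":0,"wx":0,"wy":0,"wz":0,"gripper":4.8},{"x":0,"y":0,"z":0,"wx":0,"wy":0,"wz":0,"gripper":5.5},{"x":0,"y":0,"z":0,"wx":0,"wy":0,"wz":0,"gripper":6.5},{"x":0,"y":0,"z":0,"wx":0,"wy":0,"wz":0,"gripper":7},{"x":0,"y":0,"z":-0.7,"wx":0,"wy":0,"wz":0,"gripper":7},{"x":0,"y":0,"z":-2,"wx":0,"wy":0,"wz":0,"gripper":7},{"x":0,"y":0,"z":-3,"wx":0,"wy":0,"wz":0,"gripper":7},{"x":0,"y":0,"z":-3,"wx":0,"wy":0,"wz":0,"gripper":7},{"x":0,"y":0,"z":-3,"wx":0,"wy":0,"wz":0,"gripper":7},{"x":0,"y":0,"z":-3,"wx":0,"wy":0,"wz":0,"gripper":5},{"x":2,"y":-2.5,"z":0,"wx":0,"wy":0,"wz":0,"gripper":4},{"x":2.1,"y":-2.6,"z":0,"wx":0,"wy":0,"wz":0,"gripper":4},{"x":2.1,"y":-2.6,"z":0,"wx":0,"wy":0,"wz":0,"gripper":4},{"x":2.1,"y":-2.6,"z":0,"wx":0,"wy":0,"wz":0,"gripper":4},{"x":2.1,"y":-2.6,"z":0,"wx":0,"wy":0,"wz":0,"gripper":4},{"x":2.1,"y":-2.5,"z":0,"wx":0,"wy":0,"wz":0,"gripper":4},{"x":0,"y":0,"z":0,"wx":0,"wy":0,"wz":0,"gripper":4}]}}

```text
time_s: 8.65
position: [0.6212, -0.0997, 0.3492]
tool_rot: [[0.598, -0.801, 0.001], [-0.801, -0.598, -0.0], [0.0, -0.0, -1.0]]
ft_force: [-0.8, 0.1, -1.0]
grip_width: 0.0401
```

```bash
python3 - <<'E'
from h import *
p=c2w([0,-.0525,0]); p[2]=.256; tool_delta(p)
D=env.get_image("scene"); d=D["color"]; t=env.get_image("top"); cv2.imwrite("pics/top1.png",t["color"])
hsv=cv2.cvtColor(d,cv2.COLOR_BGR2HSV)
o=cv2.inRange(hsv,(5,120,90),(14,255,255))
for c in blobs(d,o,(288,243,325,268),40): print("handle scene",cv2.contourArea(c),center(c),[w2c(onz(D,center(c),z)).round(4) for z in(.1045,.0915)])
# jar on bench, black cap, top z .058
h2=cv2.cvtColor(t["color"],cv2.COLOR_BGR2HSV); b=cv2.inRange(hsv,(0,0,0),(179,255,75))
for c in blobs(d,b,(215,170,285,270),40): print("jar cap scene",cv2.contourArea(c),center(c),onz(D,center(c),.054).round(4))
cv2.imwrite("pics/s1.png",cv2.resize(d[130:310,180:400],(660,540),interpolation=cv2.INTER_CUBIC))
E
```

```text
t 8.65 pos [ 0.6212 -0.0997  0.3492] caseTCP [ 0.0017 -0.0539  0.3492] d_cm [-0.15  0.17  9.32] wz [1.e+00 9.e-04 4.e-04] w 0.0401
handle scene 188.5 (304.473032714412, 257.34305923961097) [array([-0.0002, -0.0606,  0.1045]), array([-0.0023, -0.0498,  0.0915])]
jar cap scene 212.5 (252.8313725490196, 224.40078431372547) [ 0.4214 -0.0913  0.054 ]
jar cap scene 40.5 (282.9012345679012, 178.40740740740742) [0.3464 0.0813 0.054 ]
```

View pics/s1.png

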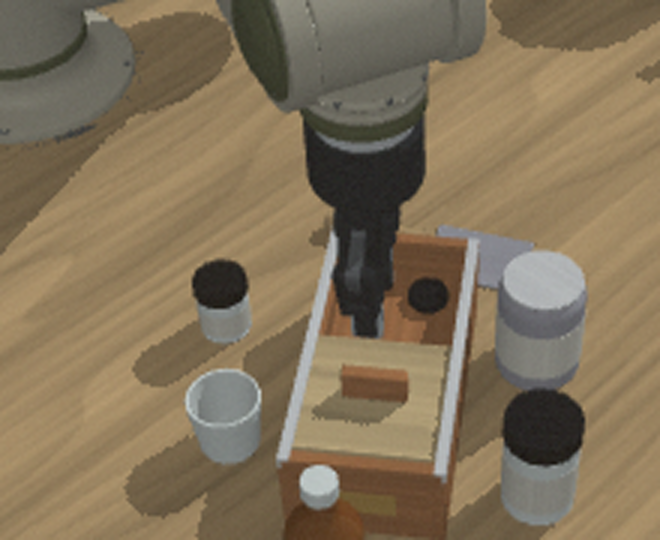

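The jar stands upright on the bench with its cap at (220,285), and the handle at (375,383) lies below the fingers. I'll descend and pinch the handle.

Request:
{"api": "step_arm", "payload": {"increments": [{"x":-0.2,"y":0.2,"z":2,"wx":0,"wy":0,"wz":0,"gripper":4},{"x":0,"y":0,"z":2.5,"wx":0,"wy":0,"wz":0,"gripper":4},{"x":0,"y":0,"z":2,"wx":0,"wy":0,"wz":0,"gripper":4},{"x":0,"y":0,"z":1.5,"wx":0,"wy":0,"wz":0,"gripper":4},{"x":0,"y":0,"z":1.1,"wx":0,"wy":0,"wz":0,"gripper":4},{"x":0,"y":0,"z":0,"wx":0,"wy":0,"wz":0,"gripper":3},{"x":0,"y":0,"z":0,"wx":0,"wy":0,"wz":0,"gripper":2},{"x":0,"y":0,"z":0,"wx":0,"wy":0,"wz":0,"gripper":1.4},{"x":0,"y":0,"z":0,"wx":0,"wy":0,"wz":0,"gripper":0.8},{"x":0,"y":0,"z":0,"wx":0,"wy":0,"wz":0,"gripper":0.8},{"x":0,"y":0,"z":0,"wx":0,"wy":0,"wz":0,"gripper":0.8},{"x":0,"y":0,"z":0,"wx":0,"wy":0,"wz":0,"gripper":0.8},{"x":0,"y":0,"z":0,"wx":0,"wy":0,"wz":0,"gripper":0.8}], "newtons": 30}}

```text
time_s: 10.05
position: [0.6162, -0.0992, 0.2599]
tool_rot: [[0.598, -0.802, 0.001], [-0.802, -0.598, -0.001], [0.001, -0.001, -1.0]]
ft_force: [-2.0, 0.6, 6.2]
grip_width: 0.0109
```

```bash
python3 - <<'E'
from h import *
p=c2w([0,.0515,0]); p[2]=.256; tool_delta(p)
E
```

```text
t 10.05 pos [ 0.6162 -0.0992  0.2599] caseTCP [-0.002  -0.0506  0.2599] d_cm [-10.21  -0.2    0.37] wz [1.0e+00 4.0e-04 1.4e-03] w 0.0109
```

Request:
{"api": "step_arm", "payload": {"increments": [{"x":-0.6,"y":0,"z":0,"wx":0,"wy":0,"wz":0,"gripper":0.8},{"x":-1.2,"y":0,"z":0,"wx":0,"wy":0,"wz":0,"gripper":0.8},{"x":-1.2,"y":0,"z":0,"wx":0,"wy":0,"wz":0,"gripper":0.8},{"x":-1.2,"y":0,"z":0,"wx":0,"wy":0,"wz":0,"gripper":0.8},{"x":0,"y":0,"z":0,"wx":0,"wy":0,"wz":0,"gripper":0.8}]}}

```text
time_s: 10.55
position: [0.5904, -0.0647, 0.2598]
tool_rot: [[0.599, -0.801, 0.001], [-0.801, -0.599, -0.001], [0.001, -0.0, -1.0]]
ft_force: [-3.2, 0.5, 6.2]
grip_width: 0.011
```

Request:
{"api": "step_arm", "payload": {"increments": [{"x":-1,"y":0,"z":0,"wx":0,"wy":0,"wz":0,"gripper":0.8},{"x":-1.2,"y":0,"z":0,"wx":0,"wy":0,"wz":0,"gripper":0.8},{"x":-1.2,"y":0,"z":0,"wx":0,"wy":0,"wz":0,"gripper":0.8},{"x":-1.2,"y":0,"z":0,"wx":0,"wy":0,"wz":0,"gripper":0.8},{"x":-0.8,"y":0,"z":0,"wx":0,"wy":0,"wz":0,"gripper":0.8},{"x":-0.4,"y":0,"z":0,"wx":0,"wy":0,"wz":0,"gripper":0.8},{"x":0,"y":0,"z":0,"wx":0,"wy":0,"wz":0,"gripper":0.8}]}}

```text
time_s: 11.25
position: [0.556, -0.0187, 0.2598]
tool_rot: [[0.598, -0.801, 0.001], [-0.801, -0.598, -0.001], [0.001, -0.0, -1.0]]
ft_force: [-3.7, -0.9, 9.0]
grip_width: 0.0112
```

```bash
python3 - <<'E'
from h import *
p=c2w([0,.0515,0]); p[2]=.256; tool_delta(p)
E
```

```text
t 11.25 pos [ 0.556  -0.0187  0.2598] caseTCP [-0.0022  0.05    0.2598] d_cm [-0.15 -0.22  0.38] wz [1.0e+00 8.0e-04 1.1e-03] w 0.0112
```

Request:
{"api": "step_arm", "payload": {"increments": [{"x":0,"y":0,"z":0,"wx":0,"wy":0,"wz":0,"gripper":2},{"x":0,"y":0,"z":0,"wx":0,"wy":0,"wz":0,"gripper":3.5},{"x":0,"y":0,"z":0,"wx":0,"wy":0,"wz":0,"gripper":4},{"x":0,"y":0,"z":-1,"wx":0,"wy":0,"wz":0,"gripper":4},{"x":0,"y":0,"z":-2.5,"wx":0,"wy":0,"wz":0,"gripper":4},{"x":0,"y":0,"z":-3,"wx":0,"wy":0,"wz":0,"gripper":5},{"x":0,"y":0,"z":-2.5,"wx":0,"wy":0,"wz":0,"gripper":7},{"x":-0.3,"y":2,"z":0,"wx":0,"wy":0,"wz":0,"gripper":7},{"x":-0.4,"y":2.6,"z":0,"wx":0,"wy":0,"wz":0,"gripper":7},{"x":-0.4,"y":2.6,"z":0,"wx":0,"wy":0,"wz":0,"gripper":7},{"x":-0.4,"y":2.6,"z":0,"wx":0,"wy":0,"wz":0,"gripper":7},{"x":-0.4,"y":2.6,"z":0,"wx":0,"wy":0,"wz":0,"gripper":7},{"x":-0.4,"y":2.8,"z":0,"wx":0,"wy":0,"wz":0,"gripper":7},{"x":0,"y":0,"z":0,"wx":0,"wy":0,"wz":0,"gripper":7}]}}

```text
time_s: 12.65
position: [0.419, -0.0922, 0.3494]
tool_rot: [[0.596, -0.803, -0.0], [-0.803, -0.596, -0.0], [0.0, 0.0, -1.0]]
ft_force: [0.7, -0.0, 0.4]
grip_width: 0.0701
```

```bash
python3 - <<'E'
from h import *
tool_delta([.4210,-.0915,.204])
D=env.get_image("scene"); d=D["color"]; t=env.get_image("top")["color"]
b=cv2.inRange(cv2.cvtColor(d,cv2.COLOR_BGR2HSV),(0,0,0),(179,255,75))
cv2.imwrite("pics/s2.png",np.hstack([cv2.resize(d[130:310,180:400],(440,480),interpolation=cv2.INTER_CUBIC),cv2.resize(t[195:345,270:400],(360,480),interpolation=cv2.INTER_CUBIC)]))
E
```

```text
t 12.65 pos [ 0.419  -0.0922  0.3494] caseTCP [-0.1559  0.073   0.3494] d_cm [ 0.07 -0.21 14.54] wz [ 1.0e+00 -1.8e-03  1.0e-04] w 0.0701
```

View pics/s2.png

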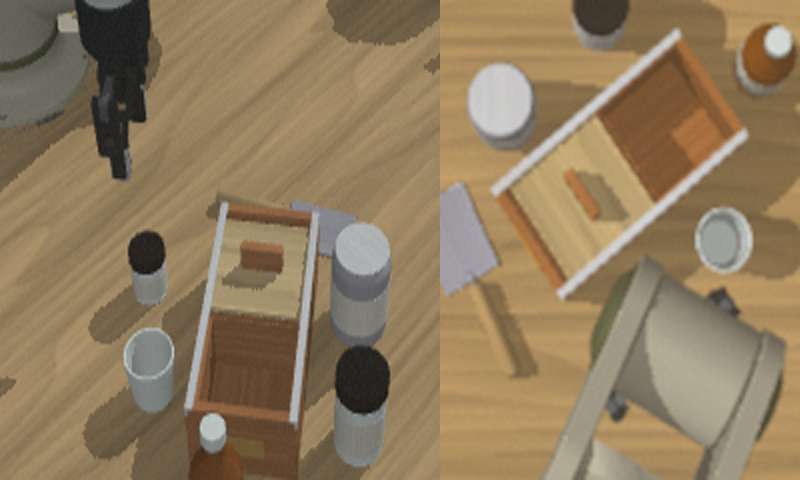

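The cover is fully open over the tray, with its handle at (262,256). The well is empty and the jar stands on the bench at (147,265). I'll pick the jar up.

Request:
{"api": "step_arm", "payload": {"increments": [{"x":0,"y":-0.1,"z":2.5,"wx":0,"wy":0,"wz":0,"gripper":7},{"x":0,"y":0,"z":3,"wx":0,"wy":0,"wz":0,"gripper":7},{"x":0,"y":0,"z":3,"wx":0,"wy":0,"wz":0,"gripper":7},{"x":0,"y":0,"z":2.5,"wx":0,"wy":0,"wz":0,"gripper":7},{"x":0,"y":0,"z":2,"wx":0,"wy":0,"wz":0,"gripper":7},{"x":0,"y":0,"z":1.5,"wx":0,"wy":0,"wz":0,"gripper":7},{"x":0,"y":0,"z":0,"wx":0,"wy":0,"wz":0,"gripper":6},{"x":0,"y":0,"z":0,"wx":0,"wy":0,"wz":0,"gripper":5.4},{"x":0,"y":0,"z":0,"wx":0,"wy":0,"wz":0,"gripper":5},{"x":0,"y":0,"z":0,"wx":0,"wy":0,"wz":0,"gripper":4.6},{"x":0,"y":0,"z":0,"wx":0,"wy":0,"wz":0,"gripper":4},{"x":0,"y":0,"z":0,"wx":0,"wy":0,"wz":0,"gripper":4},{"x":0,"y":0,"z":0,"wx":0,"wy":0,"wz":0,"gripper":4},{"x":0,"y":0,"z":0,"wx":0,"wy":0,"wz":0,"gripper":4}], "newtons": 30}}

```text
time_s: 14.15
position: [0.4215, -0.0907, 0.2046]
tool_rot: [[0.598, -0.802, 0.001], [-0.802, -0.598, -0.0], [0.001, -0.001, -1.0]]
ft_force: [-2.2, 3.5, 7.8]
grip_width: 0.0452
```

Request:
{"api": "step_arm", "payload": {"increments": [{"x":0,"y":0,"z":-1,"wx":0,"wy":0,"wz":0,"gripper":4},{"x":0,"y":0,"z":-2.5,"wx":0,"wy":0,"wz":0,"gripper":4},{"x":0,"y":0,"z":-3,"wx":0,"wy":0,"wz":0,"gripper":4},{"x":0,"y":0,"z":-3,"wx":0,"wy":0,"wz":0,"gripper":4},{"x":0,"y":0,"z":-2.5,"wx":0,"wy":0,"wz":0,"gripper":4},{"x":0,"y":0,"z":-1,"wx":0,"wy":0,"wz":0,"gripper":4},{"x":1,"y":-1.2,"z":0,"wx":0,"wy":0,"wz":0,"gripper":4},{"x":2,"y":-2.2,"z":0,"wx":0,"wy":0,"wz":0,"gripper":4},{"x":2,"y":-2.2,"z":0,"wx":0,"wy":0,"wz":0,"gripper":4},{"x":2,"y":-2.2,"z":0,"wx":0,"wy":0,"wz":0,"gripper":4},{"x":2,"y":-2.2,"z":0,"wx":0,"wy":0,"wz":0,"gripper":4},{"x":2,"y":-2.2,"z":0,"wx":0,"wy":0,"wz":0,"gripper":4},{"x":1.8,"y":-2,"z":0,"wx":0,"wy":0,"wz":0,"gripper":4},{"x":1,"y":-1.1,"z":0,"wx":0,"wy":0,"wz":0,"gripper":4},{"x":0,"y":0,"z":0,"wx":0,"wy":0,"wz":0,"gripper":4},{"x":0,"y":0,"z":0,"wx":0,"wy":0,"wz":0,"gripper":4}]}}

```text
time_s: 15.75
position: [0.6264, -0.11, 0.3329]
tool_rot: [[0.598, -0.802, -0.002], [-0.802, -0.598, 0.001], [-0.002, 0.001, -1.0]]
ft_force: [0.2, -0.1, -1.4]
grip_width: 0.0449
```

```bash
python3 - <<'E'
from h import *
p=c2w([0,-.065,0]); p[2]=.212; tool_delta(p)
d=env.get_image("scene")["color"]; t=env.get_image("top")["color"]
cv2.imwrite("pics/s3.png",np.hstack([cv2.resize(d[130:310,210:390],(480,480),interpolation=cv2.INTER_CUBIC),cv2.resize(t[195:315,280:360],(320,480),interpolation=cv2.INTER_CUBIC)]))
E
```

```text
t 15.75 pos [ 0.6264 -0.11    0.3329] caseTCP [-3.000e-04 -6.530e-02  3.329e-01] d_cm [-1.000e-02 -4.000e-02  1.209e+01] wz [ 1.0e+00  3.0e-04 -1.5e-03] w 0.0449
```

View pics/s3.png

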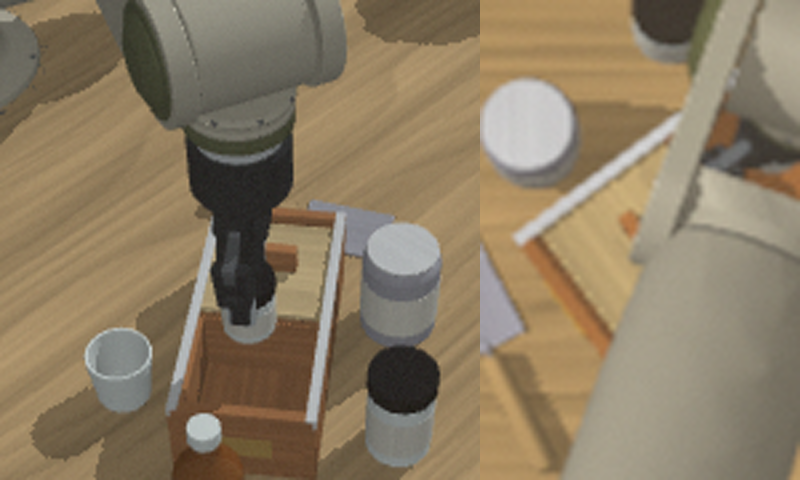

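The jar is held upright above the well's middle, its bottom at (250,335) and the well opening below it at (255,370). I'll lower it in, slowing near the floor.

Request:
{"api": "step_arm", "payload": {"increments": [{"x":0,"y":0,"z":1,"wx":0,"wy":0,"wz":0,"gripper":4},{"x":0,"y":0,"z":1.5,"wx":0,"wy":0,"wz":0,"gripper":4},{"x":0,"y":0,"z":1.5,"wx":0,"wy":0,"wz":0,"gripper":4},{"x":0,"y":0,"z":1.5,"wx":0,"wy":0,"wz":0,"gripper":4},{"x":0,"y":0,"z":1.5,"wx":0,"wy":0,"wz":0,"gripper":4},{"x":0,"y":0,"z":1.5,"wx":0,"wy":0,"wz":0,"gripper":4},{"x":0,"y":0,"z":1.5,"wx":0,"wy":0,"wz":0,"gripper":4},{"x":0,"y":0,"z":1,"wx":0,"wy":0,"wz":0,"gripper":4},{"x":0,"y":0,"z":0.5,"wx":0,"wy":0,"wz":0,"gripper":4},{"x":0,"y":0,"z":0,"wx":0,"wy":0,"wz":0,"gripper":4},{"x":0,"y":0,"z":0,"wx":0,"wy":0,"wz":0,"gripper":4}]}}

```text
time_s: 16.95
position: [0.6268, -0.1101, 0.2193]
tool_rot: [[0.598, -0.802, 0.001], [-0.802, -0.598, -0.0], [0.001, -0.001, -1.0]]
ft_force: [0.0, -0.3, -2.3]
grip_width: 0.0448
```

Request:
{"api": "step_arm", "payload": {"increments": [{"x":0,"y":0,"z":0.2,"wx":0,"wy":0,"wz":0,"gripper":4},{"x":0,"y":0,"z":0.2,"wx":0,"wy":0,"wz":0,"gripper":4},{"x":0,"y":0,"z":0,"wx":0,"wy":0,"wz":0,"gripper":4}]}}

```text
time_s: 17.25
position: [0.6267, -0.11, 0.2146]
tool_rot: [[0.598, -0.802, -0.0], [-0.802, -0.598, 0.0], [-0.0, 0.0, -1.0]]
ft_force: [0.5, -0.7, -1.8]
grip_width: 0.0446
```

Request:
{"api": "step_arm", "payload": {"increments": [{"x":0,"y":0,"z":0.2,"wx":0,"wy":0,"wz":0,"gripper":4},{"x":0,"y":0,"z":0.1,"wx":0,"wy":0,"wz":0,"gripper":4},{"x":0,"y":0,"z":0,"wx":0,"wy":0,"wz":0,"gripper":4}]}}

```text
time_s: 17.55
position: [0.6269, -0.11, 0.2127]
tool_rot: [[0.598, -0.802, 0.001], [-0.802, -0.598, -0.0], [0.001, -0.001, -1.0]]
ft_force: [-1.2, 1.7, 4.5]
grip_width: 0.0448
```

Request:
{"api": "step_arm", "payload": {"increments": [{"x":0,"y":0,"z":0,"wx":0,"wy":0,"wz":0,"gripper":4.7},{"x":0,"y":0,"z":0,"wx":0,"wy":0,"wz":0,"gripper":5.2},{"x":0,"y":0,"z":0,"wx":0,"wy":0,"wz":0,"gripper":5.7},{"x":0,"y":0,"z":0,"wx":0,"wy":0,"wz":0,"gripper":6},{"x":0,"y":0,"z":0,"wx":0,"wy":0,"wz":0,"gripper":6},{"x":0,"y":0,"z":0,"wx":0,"wy":0,"wz":0,"gripper":6},{"x":0,"y":0,"z":-0.5,"wx":0,"wy":0,"wz":0,"gripper":6},{"x":0,"y":0,"z":-1.5,"wx":0,"wy":0,"wz":0,"gripper":6},{"x":0,"y":0,"z":-2.5,"wx":0,"wy":0,"wz":0,"gripper":6},{"x":0,"y":0,"z":-3,"wx":0,"wy":0,"wz":0,"gripper":6},{"x":0,"y":0,"z":-3,"wx":0,"wy":0,"wz":0,"gripper":6},{"x":0,"y":0,"z":-3,"wx":0,"wy":0,"wz":0,"gripper":6},{"x":-1.5,"y":0.1,"z":0,"wx":0,"wy":0,"wz":0,"gripper":5},{"x":-2.5,"y":0.1,"z":0,"wx":0,"wy":0,"wz":0,"gripper":4},{"x":-2.5,"y":0,"z":0,"wx":0,"wy":0,"wz":0,"gripper":4},{"x":-2.5,"y":0,"z":0,"wx":0,"wy":0,"wz":0,"gripper":4},{"x":-2,"y":0,"z":0,"wx":0,"wy":0,"wz":0,"gripper":4},{"x":-0.5,"y":0,"z":0,"wx":0,"wy":0,"wz":0,"gripper":4},{"x":0,"y":0,"z":0,"wx":0,"wy":0,"wz":0,"gripper":4}]}}

```text
time_s: 19.45
position: [0.5564, -0.019, 0.3472]
tool_rot: [[0.598, -0.801, 0.001], [-0.801, -0.598, -0.0], [0.001, -0.001, -1.0]]
ft_force: [0.2, 0.5, 0.2]
grip_width: 0.0403
```

```bash
python3 - <<'E'
from h import *
p=c2w([-.002,.05,0]); p[2]=.256; tool_delta(p)
D=env.get_image("scene"); d=D["color"]; T=env.get_image("top"); t=T["color"]
for n,X,box in (("scene",D,(280,240,325,305)),("top",T,(330,205,385,255))):
  b=cv2.inRange(cv2.cvtColor(X["color"],cv2.COLOR_BGR2HSV),(0,0,0),(179,255,65))
  for c in blobs(d,b,box,40): print(n,cv2.contourArea(c),w2c(onz(X,center(c),.06)).round(4))
cv2.imwrite("pics/s4.png",np.hstack([cv2.resize(d[130:310,210:390],(480,480),interpolation=cv2.INTER_CUBIC),cv2.resize(t[195:275,310:390],(320,320),interpolation=cv2.INTER_CUBIC) if 0 else cv2.copyMakeBorder(cv2.resize(t[195:275,310:390],(320,320),interpolation=cv2.INTER_CUBIC),0,160,0,0,0)]))
E
```

```text
t 19.45 pos [ 0.5564 -0.019   0.3472] caseTCP [-0.002   0.0495  0.3472] d_cm [-0.05  0.01  9.12] wz [1.e+00 9.e-04 9.e-04] w 0.0403
scene 281.5 [-0.0013 -0.0639  0.06  ]
```

View pics/s4.png

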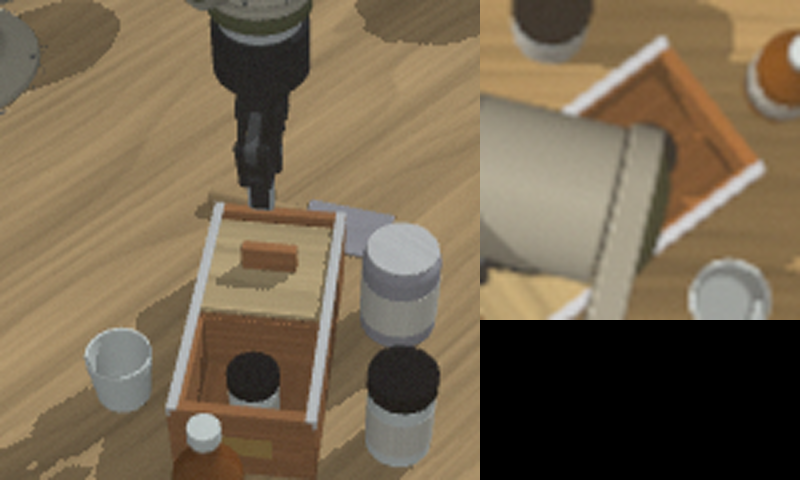

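The jar stands upright in the well with its cap at (252,375); the ray puts it at case (-1,-64) mm. Next I'll grip the handle and slide the cover home.

Request:
{"api": "step_arm", "payload": {"increments": [{"x":0,"y":0,"z":2,"wx":0,"wy":0,"wz":0,"gripper":4},{"x":0,"y":0,"z":2.5,"wx":0,"wy":0,"wz":0,"gripper":4},{"x":0,"y":0,"z":2,"wx":0,"wy":0,"wz":0,"gripper":4},{"x":0,"y":0,"z":1.5,"wx":0,"wy":0,"wz":0,"gripper":4},{"x":0,"y":0,"z":0.8,"wx":0,"wy":0,"wz":0,"gripper":4},{"x":0,"y":0,"z":0,"wx":0,"wy":0,"wz":0,"gripper":3},{"x":0,"y":0,"z":0,"wx":0,"wy":0,"wz":0,"gripper":2},{"x":0,"y":0,"z":0,"wx":0,"wy":0,"wz":0,"gripper":1.4},{"x":0,"y":0,"z":0,"wx":0,"wy":0,"wz":0,"gripper":0.8},{"x":0,"y":0,"z":0,"wx":0,"wy":0,"wz":0,"gripper":0.8},{"x":0,"y":0,"z":0,"wx":0,"wy":0,"wz":0,"gripper":0.8},{"x":0,"y":0,"z":0,"wx":0,"wy":0,"wz":0,"gripper":0.8}], "newtons": 30}}

```text
time_s: 20.75
position: [0.5566, -0.0191, 0.2596]
tool_rot: [[0.598, -0.802, 0.002], [-0.802, -0.598, -0.001], [0.002, -0.001, -1.0]]
ft_force: [-0.9, -0.6, 5.7]
grip_width: 0.0114
```

Request:
{"api": "step_arm", "payload": {"increments": [{"x":0.6,"y":0,"z":0,"wx":0,"wy":0,"wz":0,"gripper":0.8},{"x":1.2,"y":0,"z":0,"wx":0,"wy":0,"wz":0,"gripper":0.8},{"x":1.2,"y":0,"z":0,"wx":0,"wy":0,"wz":0,"gripper":0.8},{"x":1.2,"y":0,"z":0,"wx":0,"wy":0,"wz":0,"gripper":0.8},{"x":1.2,"y":0,"z":0,"wx":0,"wy":0,"wz":0,"gripper":0.8},{"x":1.2,"y":0,"z":0,"wx":0,"wy":0,"wz":0,"gripper":0.8},{"x":1.2,"y":0,"z":0,"wx":0,"wy":0,"wz":0,"gripper":0.8},{"x":1.2,"y":0,"z":0,"wx":0,"wy":0,"wz":0,"gripper":0.8},{"x":1.2,"y":0,"z":0,"wx":0,"wy":0,"wz":0,"gripper":0.8},{"x":0.6,"y":0,"z":0,"wx":0,"wy":0,"wz":0,"gripper":0.8},{"x":0,"y":0,"z":0,"wx":0,"wy":0,"wz":0,"gripper":0.8}]}}

```text
time_s: 21.85
position: [0.6216, -0.1062, 0.2597]
tool_rot: [[0.598, -0.802, 0.003], [-0.802, -0.598, -0.001], [0.002, -0.002, -1.0]]
ft_force: [2.5, 0.1, 4.6]
grip_width: 0.0111
```

```bash
python3 - <<'E'
from h import *
p=c2w([-.002,-.065,0]); p[2]=.256; tool_delta(p)
E
```

```text
t 21.85 pos [ 0.6216 -0.1062  0.2597] caseTCP [-0.0018 -0.0594  0.2597] d_cm [0.56 0.02 0.37] wz [ 1.0e+00 -1.0e-04  2.5e-03] w 0.0111
```

Now I'll ease it toward the home stop and watch the force along the slide.

Request:
{"api": "step_arm", "payload": {"increments": [{"x":0.3,"y":0,"z":0,"wx":0,"wy":0,"wz":0,"gripper":0.8},{"x":0.2,"y":0,"z":0,"wx":0,"wy":0,"wz":0,"gripper":0.8},{"x":0,"y":0,"z":0,"wx":0,"wy":0,"wz":0,"gripper":0.8}]}}

```text
time_s: 22.15
position: [0.6237, -0.1087, 0.2596]
tool_rot: [[0.598, -0.801, -0.0], [-0.801, -0.598, 0.002], [-0.002, -0.001, -1.0]]
ft_force: [-3.2, 6.4, 8.0]
grip_width: 0.0111
```

Request:
{"api": "step_arm", "payload": {"increments": [{"x":0.2,"y":0,"z":0,"wx":0,"wy":0,"wz":0,"gripper":0.8},{"x":0,"y":0,"z":0,"wx":0,"wy":0,"wz":0,"gripper":0.8}]}}

```text
time_s: 22.35
position: [0.6243, -0.1092, 0.2596]
tool_rot: [[0.599, -0.801, -0.003], [-0.801, -0.599, 0.005], [-0.006, -0.0, -1.0]]
ft_force: [-8.5, 12.2, 13.4]
grip_width: 0.0116
```

The resisting force jumped from about 2 N to 15 N at case y ≈ -0.063, so the cover is at its home stop. I'll release and retreat.

Request:
{"api": "step_arm", "payload": {"increments": [{"x":0,"y":0,"z":0,"wx":0,"wy":0,"wz":0,"gripper":2},{"x":0,"y":0,"z":0,"wx":0,"wy":0,"wz":0,"gripper":3.5},{"x":0,"y":0,"z":0,"wx":0,"wy":0,"wz":0,"gripper":4},{"x":0,"y":0,"z":-1,"wx":0,"wy":0,"wz":0,"gripper":4},{"x":0,"y":0,"z":-3,"wx":0,"wy":0,"wz":0,"gripper":4},{"x":0,"y":0,"z":-4,"wx":0,"wy":0,"wz":0,"gripper":4},{"x":0,"y":0,"z":-4,"wx":0,"wy":0,"wz":0,"gripper":4},{"x":0,"y":3,"z":0,"wx":0,"wy":0,"wz":0,"gripper":4},{"x":0,"y":4,"z":0,"wx":0,"wy":0,"wz":0,"gripper":4},{"x":0,"y":4,"z":0,"wx":0,"wy":0,"wz":0,"gripper":4},{"x":0,"y":4,"z":0,"wx":0,"wy":0,"wz":0,"gripper":4},{"x":0,"y":4,"z":0,"wx":0,"wy":0,"wz":0,"gripper":4},{"x":0,"y":4,"z":0,"wx":0,"wy":0,"wz":0,"gripper":4},{"x":0,"y":0,"z":0,"wx":0,"wy":0,"wz":0,"gripper":4},{"x":0,"y":0,"z":0,"wx":0,"wy":0,"wz":0,"gripper":4}]}}

```text
time_s: 23.85
position: [0.4404, -0.2492, 0.3795]
tool_rot: [[0.596, -0.803, 0.001], [-0.803, -0.596, -0.001], [0.001, -0.0, -1.0]]
ft_force: [-0.8, -0.3, 0.9]
grip_width: 0.0399
```

```bash
python3 - <<'E'
from h import *
D=env.get_image("scene"); d=D["color"]; T=env.get_image("top"); t=T["color"]
for n,X,box in (("scene",D,(288,243,325,285)),("top",T,(340,222,366,246))):
  o=cv2.inRange(cv2.cvtColor(X["color"],cv2.COLOR_BGR2HSV),(5,120,90),(14,255,255))
  for c in blobs(d,o,box,30): print(n,cv2.contourArea(c),np.round(center(c),1),[w2c(onz(X,center(c),z)).round(4) for z in(.1045,.0915)])
a=cv2.resize(d[190:310,220:390],(480,480*120//170),interpolation=cv2.INTER_CUBIC); b=cv2.resize(t[195:295,280:400],(320,266),interpolation=cv2.INTER_CUBIC)
c=np.zeros((340,800,3),np.uint8); c[:a.shape[0],:480]=a; c[:266,480:]=b; cv2.imwrite("pics/s5.png",c)
E
```

```text
scene 32.5 [296.5 283.1] [array([-0.0062, -0.1332,  0.1045]), array([-0.0083, -0.1236,  0.0915])]
scene 188.5 [303.6 261.6] [array([-0.0003, -0.073 ,  0.1045]), array([-0.0024, -0.0624,  0.0915])]
scene 108.0 [309.2 244.7] [array([ 0.0047, -0.022 ,  0.1045]), array([ 0.0027, -0.0107,  0.0915])]
top 50.0 [351.9 231.8] [array([-1.000e-04, -6.280e-02,  1.045e-01]), array([ 0.0008, -0.0647,  0.0915])]
```

View pics/s5.png

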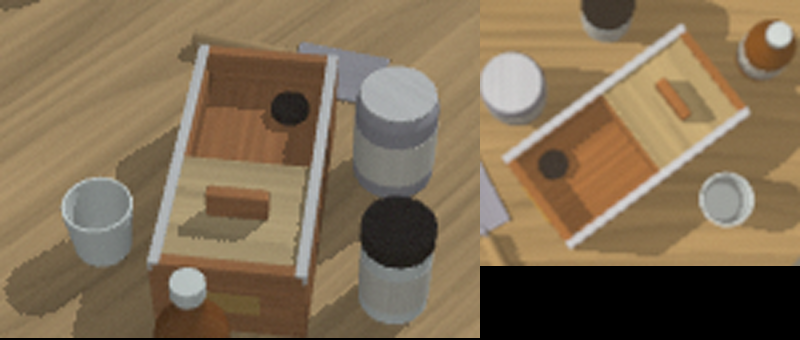

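The image shows the cover over the well with its handle at (237,203), the lid still in the tray at (290,107), and the bystanders in place. The handle is at its home position within measurement error in both views, and it didn't spring back on release. I'll hand in.

```bash
python3 -c "
from rig import env
print(env.close_job())"
```

```text
the job is handed in; nothing more can be done
None
```

The jar is away upright in the deep well, the cover is slid home over it, and the job is handed in. Hand-in gives no verdict, so the checks below are my own.

I set the jar on a clear patch of bench, slid the cover open by its handle, lowered the jar to the well floor until it touched, and slid the cover back. It finished at about 24 s of the 64 s allowed.

- **Jar:** before the cover went back, the camera showed it upright at case (-1, -64) mm, against the target (0, -65). The height at which it touched the floor matched to within 1 mm. I could not see it again once the cover was closed.
- **Cover:** it stopped against resistance rising to about 15 N, well above the 2–4 N it takes to slide, and did not spring back on release. The two cameras put the handle at case y -62.4 and -62.8 mm, where home is -65. That 2–3 mm gap is about the calibration error and within the 5 mm limit, so I relied on the force.
- **Everything else:** the spare lid is still in the tray, and every bystander visible in the last pictures looks unmoved. The tape and brush were outside those crops, but the arm did not work near them. The arm was clear of everything at hand-in.

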